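# Put the carver's tool tote away in the bifold cupboard

### The job

Pull the small cupboard's bifold door by its brass handle until both panels are folded fully back, gently: its light handle stands a grip of 30 N at most. Then move the blue tool tote, always upright, squarely to the open mouth and push it in until its near end is flush with the cupboard's front edge. Leave the door folded open and do not disturb the mallet or the roll of tape.

Things in the scene. Friction and masses are not known exactly. Their poses are not given: they have to be found in the camera images.
- cupboard: low wooden bench cupboard, fixed (all sizes in mm), 190 deep x 288 wide x 149 high, no floor, open at the front (-x, towards the robot). Origin: on the bench, centre of the opening, in the plane of the front edges of roof and walls; x points in, y left, z up. Opening y -130 to +130, 135 high, roof 14 thick; inside 176 deep. An offcut lies on the rear of the roof (x over 130, 37 high)
- door_fold (a joint): fold angle q, rad: 0 shut flat, 1.4 fully folded at its stop; light friction, no spring. Folds outwards (-x), to the left. First panel hinged at cupboard x=-14, y=+130; second hinged to its other edge, far edge on the track: at q the second panel has turned by q anticlockwise from above. Panels 130 wide, 12 thick, top 133 above the bench, hinged on inner faces
- door_handle (a point): grasp point of the handle: upright round brass bar on the second panel, 14 diameter, from 45 to 140 above the bench, this point on its axis 115 up; axis 40 off the panel's outer face; free above its bracket (49 to 61 up). In the cupboard's frame at fold angle q: x = -14 - 100 sin q - 52 cos q, y = 130 - 160 cos q - 52 sin q (mm)
- tote_center (a point): centre (half-way up) of the loose blue tool tote, 130 long (x) x 90 wide (y) x 115 high, 0.4 to 0.65 kg, either end may go in first. End boards 10 thick: 90 wide up to 70 high, above that 50 wide up to 115; side walls 50 high. Tools fixed in it stay below 30
- tote_handle (a point): middle of the tote's dowel handle, 16 diameter, running along the tote's x between its end boards, axis 100 above its underside, directly above its centre
- mallet: loose wooden mallet, bystander, about 210 long, lying on the bench, head 60 x 100 x 60; origin on the bench 100 from the end of its handle. Other loose tools lie about, e.g. a gouge 22 high between the robot and the cupboard, 310 to 330 ahead of the robot
- tape_roll: loose yellow roll of tape, bystander, 84 diameter, 40 high; origin at the centre of its underside

How it is judged:
By the outcome, as a careful person would: the job done as asked, in the order asked, and still so for the second after the job is handed in, with the robot touching nothing.
It also fails if it takes over 72 s, if anything falls off the work surface, if the arm or the gripper's body presses on something with over 40 N, if the wrist force passes 120 N, or if a joint passes its speed limit or range.

### The arm

A 6-joint arm with a two-finger parallel gripper is mounted at the origin on the work surface. World frame = base frame: x ahead of the robot, y to its left, z up, the work surface at z = 0. Lengths are in mm, angles in rad, forces in N, time in s.
With the tool pointing down it reaches from about 300 to 875 mm from the base axis. Payload 4.2 kg.
Tool frame: the origin (TCP) lies midway between the tips of the shut fingers; the grasp point (between the pads) lies 19 mm behind it (robot.tcp_to_grasp is the distance from the TCP to the grasp point, in mm); z points along the fingers, y is the line along which they close (so a half turn about z gives the same grasp; the last joint's range is limited). The gripper opens to 85 mm and grips with 20 to 120 N. Pads are 22 mm wide; open, the fingers measure 114 mm over their backs; the gripper's body (76 mm by 85 mm) begins 54 mm behind the grasp point. The pads swing forward as they close: fully open they stand 13 mm farther back than shut.
Start: joints at [-1.265, 0.32, 1.565, -0, 1.257, -0.02], TCP at [184.041, -544.766, 231.338] pointing down, gripper open.
Joint ranges: [-3.11, 3.11], [-0.84, 2.01], [0.21, 2.61], [-1.34, 4.49], [0.05, 2.63], [-2.56, 2.56]. Speed limits (rad/s): [2.57, 2.57, 3.14, 3.14, 3.14, 3.14].

### API

Orientations are given as a 3x3 rotation matrix whose columns are the frame's x, y, z axes.
In Python, from cell import robot gives the robot as it stands.
- The arm moves only by the tool apply_moves, never from a script. Its argument "steps" is a list of rows, each a list of 6 numbers: the shift along the world's x, y, z in mm, then the turn, a rotation vector about the world's x, y, z in rad. A call has exactly 8 rows; each row shifts and turns the commanded pose from where the row before left it; what a row does not reach is not made up. A row lasts 1/10 s, in which the tool goes at most 50 mm and 8.59 degrees, less where a joint would pass 70% of its speed; a pose out of reach is approached as far as the arm can. A call with a gripper value outside its range is refused whole. "hand" is the opening, from 0 (shut) to 1 (fully open), set as the call begins (left out, the last holds). The fingers move at their own pace and stop on an object; the grip force is fixed at half the most. Time passes only in rows, so rows that do not move let the fingers close, or fill a call up. It gives the time, the measured TCP pose, the force, the opening and the grip force at its end, in the units of the state.
- robot.get_obs(): the state, without advancing time (a new reading comes with each control period).
- robot.capture(name): name is "scene" or "side" or "wrist"; returns the picture (400x640x3 uint8, red, green, blue); there is no depth.
- robot.calibration(name): a dict with "K" (3x3 intrinsics, pixels), "R" (3x3) and "t" (3): a world point X has camera coordinates R X + t. Camera axes: x right, y down, z forward; pixel columns grow to the right and rows downward; lengths in mm; the calibration is good to about 2 mm. A picture is of the moment at which its call begins: read the wrist's pose just before it. calibration takes no time and is no camera call; for the wrist camera it gives the pose at the moment of the call.
- robot.hand_in(): hands the job in; it is judged then, once.
Trained networks look in the newest picture that a camera, given by its name, has taken for a name from the list of things; names that differ only in an ending like _2 or _b are one class to them, and where a whole thing is asked for, a point or a joint stands for the part that bears it (a point fixed in the world has none). Each returns a list of dicts, best first, with "score" (0 to 1); they miss things now and then, are a little off and sometimes report something else, mostly with a low value. They report only what shows in the picture. A call takes as long as a camera call.
- robot.cut_out(query, camera): "mask" (400x640 bool, what is visible of it) and "location" ([column, row] in pixels, amid what is visible of it).
The state is a dict: "time": time; "joint_positions": joint angles; "joint_vel": joint speeds; "joint_efforts": joint torques, N m; "position": TCP position; "tcp_rot": TCP orientation; "ft_force": force on the tool from outside, world axes, zero at the start; "ft_torque": the same for the moment, N m; "finger_gap": finger opening in mm; "gripper_force": force on a finger pad.
Only numpy, scipy, OpenCV 4.12 (cv2) and the standard library are available. Lean on these libraries where they do the work, as an engineer would, in place of code of your own. Each camera call takes 0.05 s, during which the arm holds its last target. There are 200 camera calls.

## Working session

There is one attempt and no reset: what is moved stays moved. The work goes in short steps, Python scripts to look and compute and a tool call to move; the robot and the scene stay as the last step left them, time stands still between calls to the robot, and variables do not carry over. Pictures are saved under pics/ and viewed, at most 10 in all, crops included, and the job is handed in when it is done.

Besides the shell and the picture viewer there is one more tool, called after "Request:" as a command line: name --pt "numbers of a row" for each row, then --argument value for the rest. apply_moves: Moves the arm, as the interface text tells. Its arguments: {"type":"object","properties":{"steps":{"type":"array","items":{"type":"array","items":{"type":"number"}}},"hand":{"type":"number"}},"required":["steps"]}

```bash
ls; mkdir -p pics; python3 - <<'E'
from cell import robot
import cv2,numpy as np
for n in ("scene","side"):
    im=robot.capture(n); cv2.imwrite(f"pics/{n}0.png",im[...,::-1])
    c=robot.calibration(n); print(n,c["K"].round(1).tolist(),c["R"].round(3).tolist(),c["t"].round(1).tolist())
    for q in ("cupboard","door_handle","tote_handle","mallet","tape_roll"):
        for d in robot.cut_out(q,n)[:2]:
            ys,xs=np.where(d["mask"]); print(q,round(d["score"],2),np.round(d["location"]),xs.min(),xs.max(),ys.min(),ys.max())
o=robot.get_obs();print(o["time"],o["tcp_rot"],o["gripper_force"],o["finger_gap"])
E
```

```text
pics
scene [[463.1, 0.0, 315.8], [0.0, 463.1, 199.3], [0.0, 0.0, 1.0]] [[-0.974, -0.225, 0.003], [-0.21, 0.904, -0.372], [0.081, -0.363, -0.928]] [556.4, 253.6, 1155.9]
cupboard 0.56 [262. 289.] 196 332 214 364
door_handle 0.85 [317. 277.] 303 333 240 297
tote_handle 0.66 [384. 168.] 356 412 146 189
mallet 0.74 [389.  91.] 370 434 68 107
tape_roll 0.63 [319. 276.] 303 333 239 297
tape_roll 0.56 [278. 141.] 261 290 133 164
side [[451.0, 0.0, 321.0], [0.0, 451.0, 207.1], [0.0, 0.0, 1.0]] [[0.978, -0.208, -0.018], [-0.15, -0.641, -0.753], [0.145, 0.739, -0.658]] [-585.0, 77.2, 1480.4]
cupboard 0.85 [335. 164.] 288 371 119 206
door_handle 0.84 [302. 175.] 288 311 153 203
tote_handle 0.83 [288. 256.] 261 314 228 283
mallet 0.87 [318. 334.] 261 334 308 355
tape_roll 0.64 [385. 250.] 371 398 232 259
0.6 [[ 9.47388450e-01  3.20086119e-01  2.85796038e-05]
 [ 3.20086121e-01 -9.47388448e-01 -5.94577201e-05]
 [ 8.04439557e-06  6.54774918e-05 -9.99999998e-01]] 0.0 85.71040589213119
```

View pics/scene0.png

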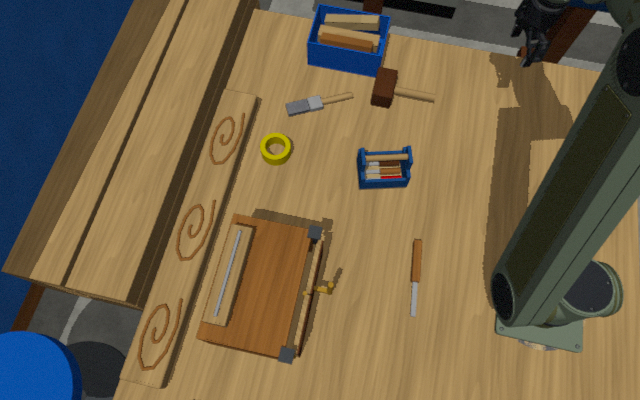

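View pics/side0.png

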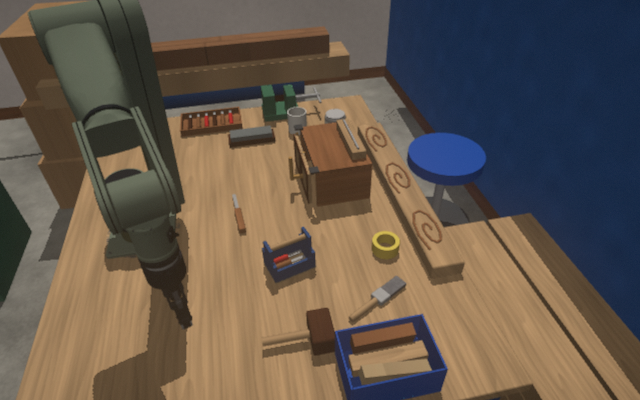

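The scene view shows the cupboard at about (260,285) with its door nearly shut and its handle at (325,288). The tote is at (385,168), the mallet at (395,90), the tape at (276,149) and the gouge at (415,275). The side view agrees: tote (288,256), handle (300,175). Next I'll zoom in for corners.

```bash
python3 - <<'E'
import cv2,numpy as np
a=cv2.imread("pics/scene0.png");b=cv2.imread("pics/side0.png")
r=lambda im,x0,y0,w,h,s:cv2.resize(im[y0:y0+h,x0:x0+w],None,fx=s,fy=s,interpolation=cv2.INTER_CUBIC)
A=r(a,190,205,160,165,3.6)  # 576x594
B=r(b,280,110,100,105,3.6) 
out=np.zeros((600,800,3),np.uint8)
out[:594,:]=0
A=r(a,190,205,150,165,2.9);B=r(b,280,110,100,105,3.6)
T=r(b,255,220,70,70,3);S=r(a,350,140,70,55,3)
out[:A.shape[0],:A.shape[1]]=A
out[:B.shape[0],440:440+B.shape[1]]=B
out[385:595,440:650]=T
out[380+50:380+50+165,655:800]=S[:,:145]
cv2.imwrite("pics/crop1.png",out);print(A.shape,B.shape)
E
```

```text
(478, 435, 3) (378, 360, 3)
```

View pics/crop1.png

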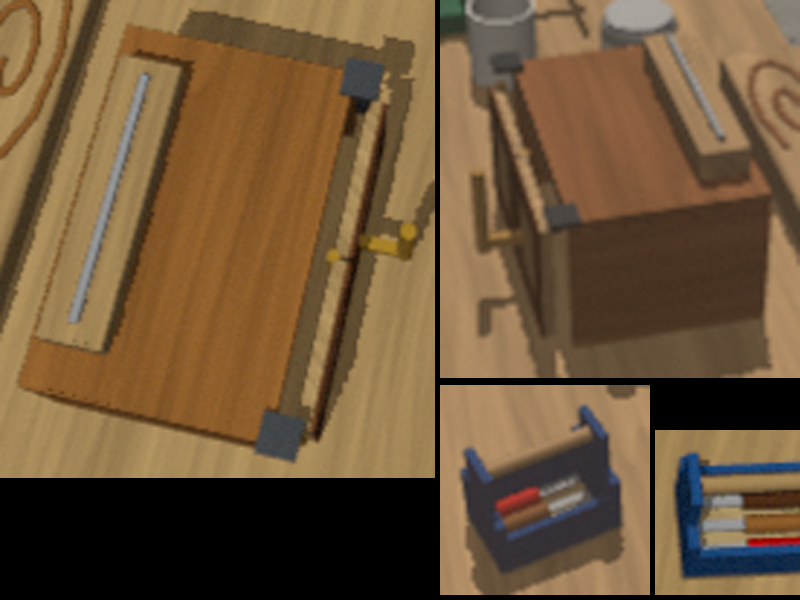

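```bash
cat > h.py <<'E'
from cell import robot
import cv2,numpy as np
from scipy.optimize import least_squares
def proj(n,P,c=None):
    c=c or robot.calibration(n); p=np.asarray(P,float)@c["R"].T+c["t"]; p=p@c["K"].T; return p[:,:2]/p[:,2:]
def place(v,P):
    P=np.asarray(P,float); c,s=np.cos(v[2]),np.sin(v[2]); R=np.array([[c,-s],[s,c]])
    return np.c_[P[:,:2]@R.T+v[:2],P[:,2]]
def onz(n,px,z,c=None):
    c=c or robot.calibration(n); d=c["R"].T@np.linalg.inv(c["K"])@[*px,1]; o=-c["R"].T@c["t"]; return o+d*(z-o[2])/d[2]
E
python3 - <<'E'
from h import *
def fit(obs,x0):
    f=lambda v:np.concatenate([(proj(n,place(v,[P]))[0]-px) for n,P,px in obs])
    s=least_squares(f,x0,loss="soft_l1"); print(s.x.round(3),f(s.x).round(1)); return s.x
cup=fit([("scene",(190,-144,149),(233.1,213.6)),("scene",(190,144,149),(197.6,337.8)),("scene",(0,-144,149),(311.7,229.1)),("scene",(0,144,149),(284.5,358.1)),
 ("side",(190,-144,149),(371.1,162.8)),("side",(190,-144,0),(370.3,197.5)),("side",(0,-144,0),(317.5,205.8)),("side",(0,-144,149),(315.6,169.7)),("side",(0,144,149),(301.7,129.4))],[550,0,0])
def H(q): return -14-100*np.sin(q)-52*np.cos(q),130-160*np.cos(q)-52*np.sin(q)
for q in (0,.1,.2,.3):
    x,y=H(q); print(q,proj("scene",place(cup,[(x,y,140)])).round(1),proj("side",place(cup,[(x,y,140),(x,y,45)])).round(1).tolist())
t=fit([("scene",(55,0,100),(365,157.7)),("scene",(-55,0,100),(410,156)),("side",(55,0,100),(303.3,236.7)),("side",(-55,0,100),(271,249))],[500,-250,0])
for n,px in (("scene",(278,148)),("side",(385,245))): print("tape",onz(n,px,20))
for n,px in (("scene",(385,88)),("scene",(432,97)),("side",(322,332)),("side",(268,339))): print("mallet",onz(n,px,30).round())
for q in (0,.3,1,1.4): x,y=H(q); print(q,place(cup,[(x,y,115)]).round())
E
```

```text
[578.084 134.459 -12.542] [-0.3 -0.6 -1.2  0.8  0.7 -0.5 -0.3 -0.4  0.7 -0.3 -0.9 -0.4 -0.7  0.2
  0.1  1.6 -3.3 -3.1]
0 [[331.1 283.4]] [[289.5, 157.0], [291.2, 179.1]]
0.1 [[335.7 282.3]] [[286.9, 158.1], [288.7, 180.3]]
0.2 [[340. 282.]] [[284.4, 159.0], [286.3, 181.1]]
0.3 [[343.8 282.2]] [[282.0, 159.5], [284.0, 181.7]]
[ 4.43523e+02 -2.58197e+02  2.69000e-01] [ 0.4 -0.3 -2.  -0.2  0.2 -0.8 -2.7  0.1]
tape [ 739.11126486 -259.02049207   20.        ]
tape [ 744.56778606 -258.60728423   20.        ]
mallet [ 483. -516.   30.]
mallet [ 344. -516.   30.]
mallet [ 490. -524.   30.]
mallet [ 354. -514.   30.]
0 [[513. 103. 115.]]
0.3 [[486.  94. 115.]]
1 [[452. 131. 115.]]
1.4 [[455. 183. 115.]]
```

The fits agree to within about 3 px. The cupboard is at (578,134) with yaw 0.024, the door is shut (q≈0) and the handle is at about (513,103). The tote is at (443.5,-258) with yaw 0.27. The interface grips at 60 N, so I'll pull the handle caged loosely between the fingers instead of squeezing it.

Request:
apply_moves --pt "19 40 2 0 0 0.109" --pt "19 40 2 0 0 0.109" --pt "19 40 2 0 0 0.109" --pt "19 40 2 0 0 0.109" --pt "19 40 2 0 0 0.109" --pt "19 40 2 0 0 0.109" --pt "19 40 2 0 0 0.109" --pt "19 40 2 0 0 0.109" --hand 0.36

```text
time: 1.4
position: [336.5, -223.2, 247.7]
tcp_rot: [[0.361, 0.933, 0.001], [0.933, -0.361, -0.001], [-0.0, 0.001, -1.0]]
ft_force: [1.3, -0.0, 0.6]
finger_gap: 31.1
gripper_force: 0.0
```

Request:
apply_moves --pt "19 40 2 0 0 0.109" --pt "19 40 2 0 0 0.109" --pt "19 40 2 0 0 0.109" --pt "19 40 2 0 0 0.109" --pt "19 40 2 0 0 0.109" --pt "19 40 2 0 0 0.109" --pt "19 40 2 0 0 0.109" --pt "0 0 0 0 0 0.109"

```text
time: 2.2
position: [471.1, 59.5, 261.5]
tcp_rot: [[-0.487, 0.873, 0.002], [0.873, 0.487, 0.002], [0.001, 0.003, -1.0]]
ft_force: [-1.2, -1.4, -0.1]
finger_gap: 30.8
gripper_force: 0.0
```

```bash
python3 - <<'E'
from h import *
o=robot.get_obs();print(o["time"],o["position"].round(1) if hasattr(o["position"],"round") else o["position"],np.round(o["tcp_rot"],3).tolist(),o["finger_gap"])
c=robot.calibration("wrist");im=robot.capture("wrist");cv2.imwrite("pics/w1.png",im[...,::-1])
print((-c["R"].T@c["t"]).round(), c["R"].round(2).tolist())
cup=[578.08,134.46,.0244]
print(proj("wrist",place(cup,[(-66,-30,140),(-66,-30,115),(0,-144,149),(0,144,149),(0,0,149)]),c).round())
for d in robot.cut_out("door_handle","wrist")[:2]:
    ys,xs=np.where(d["mask"]); print(round(d["score"],2),d["location"],xs.min(),xs.max(),ys.min(),ys.max())
E
```

```text
2.2 [471.1  59.5 261.5] [[-0.487, 0.873, 0.002], [0.873, 0.487, 0.002], [0.001, 0.003, -1.0]] 30.848727524197486
[434. 124. 404.] [[0.87, 0.49, 0.0], [0.47, -0.83, 0.3], [0.15, -0.26, -0.96]]
[[388. 169.]
 [382. 163.]
 [387. 317.]
 [613. -10.]
 [484. 177.]]
0.75 [398.8, 198.2] 351 466 140 269
0.37 [194.5, 387.3] 137 211 307 399
```

View pics/w1.png

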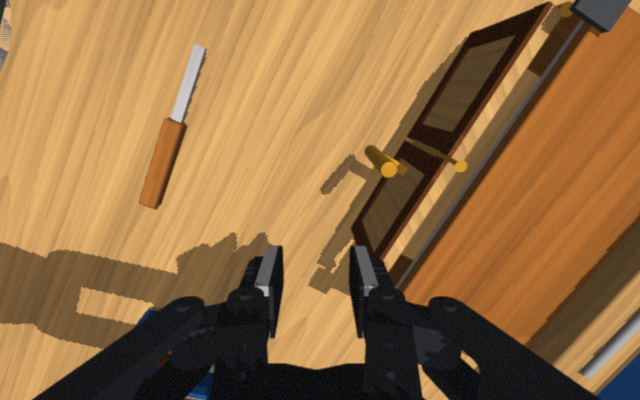

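The wrist view shows the handle top at (389,170), and the model predicted (388,169). The pose is confirmed, so I'll lower the open fingers over the bar.

Request:
apply_moves --pt "21 22 0 0 0 0" --pt "21 22 0 0 0 0" --pt "0 0 0 0 0 0" --pt "0 0 -35 0 0 0" --pt "0 0 -35 0 0 0" --pt "0 0 -35 0 0 0" --pt "0 0 -35 0 0 0" --pt "0 0 -30 0 0 0"

```text
time: 3.1
position: [509.7, 97.7, 90.0]
tcp_rot: [[-0.476, 0.88, -0.001], [0.88, 0.476, -0.001], [0.0, -0.001, -1.0]]
ft_force: [0.0, 0.5, 1.1]
finger_gap: 30.7
gripper_force: 0.0
```

Request:
apply_moves --pt "0 0 0 0 0 0" --pt "0 0 0 0 0 0" --pt "0 0 0 0 0 0" --pt "0 0 0 0 0 0" --pt "0 0 0 0 0 0" --pt "0 0 0 0 0 0" --pt "0 0 0 0 0 0" --pt "0 0 0 0 0 0" --hand 0.27

```text
time: 3.9
position: [511.0, 99.3, 91.4]
tcp_rot: [[-0.479, 0.878, 0.0], [0.878, 0.479, 0.0], [-0.0, 0.0, -1.0]]
ft_force: [-0.1, -0.7, -0.8]
finger_gap: 23.1
gripper_force: 0.0
```

```bash
python3 - <<'E'
from h import *
o=robot.get_obs();print(o["time"],np.round(o["position"],1),o["finger_gap"],o["gripper_force"],np.round(o["ft_force"],1))
cup=[578.08,134.46,.0244]
qs=np.r_[np.linspace(0,1.4,17)]
P=place(cup,np.c_[-14-100*np.sin(qs)-52*np.cos(qs),130-160*np.cos(qs)-52*np.sin(qs),qs*0])[:,:2]
d=np.array([-100*np.cos(qs)+52*np.sin(qs),160*np.sin(qs)-52*np.cos(qs)]); a=np.unwrap(np.arctan2(d[1],d[0]))+.0244
for i in range(17): print(qs[i].round(3),P[i].round(1),a[i].round(3),(P[i]-P[i-1]).round(1),(a[i]-a[i-1]).round(3))
E
```

```text
3.9 [511.   99.3  91.4] 23.1009677375986 0.0 [-0.1 -0.7 -0.8]
0.0 [512.8 102.9] -2.638 [ 57.4 -80.2] 2.276
0.088 [504.4  98.7] -2.739 [-8.4 -4.1] -0.101
0.175 [496.4  95.8] -2.862 [-8.  -2.9] -0.123
0.262 [488.9  94.3] -3.013 [-7.5 -1.6] -0.151
0.35 [481.9  94. ] -3.196 [-7.  -0.3] -0.183
0.438 [475.5  95. ] -3.41 [-6.4  1. ] -0.214
0.525 [469.8  97.3] -3.644 [-5.7  2.3] -0.234
0.612 [464.8 100.9] -3.878 [-5.   3.6] -0.234
0.7 [460.6 105.7] -4.091 [-4.3  4.8] -0.213
0.788 [457.  111.8] -4.274 [-3.5  6. ] -0.182
0.875 [454.3 119. ] -4.424 [-2.7  7.2] -0.15
0.962 [452.4 127.3] -4.546 [-1.9  8.3] -0.122
1.05 [451.4 136.7] -4.647 [-1.1  9.4] -0.1
1.138 [451.1 147. ] -4.73 [-0.2 10.3] -0.083
1.225 [451.8 158.2] -4.801 [ 0.6 11.2] -0.07
1.312 [453.2 170.3] -4.861 [ 1.4 12. ] -0.061
1.4 [455.5 183. ] -4.914 [ 2.3 12.8] -0.053
```

The bar is caged with 23 mm of gap and no grip force. Now I'll follow the handle's arc.

Request:
apply_moves --pt "-6 -3 0 0 0 -0.05" --pt "-5 -2 0 0 0 -0.06" --pt "-5 -1 0 0 0 -0.06" --pt "-4 0 0 0 0 -0.07" --pt "-4 0 0 0 0 -0.07" --pt "-4 0 0 0 0 -0.08" --pt "-4 0 0 0 0 -0.09" --pt "-3 0 0 0 0 -0.09"

```text
time: 4.7
position: [477.4, 93.8, 91.8]
tcp_rot: [[0.075, 0.997, 0.004], [0.997, -0.075, 0.001], [0.001, 0.003, -1.0]]
ft_force: [2.9, 1.8, -0.2]
finger_gap: 23.2
gripper_force: 1.3
```

Request:
apply_moves --pt "-3 0 0 0 0 -0.1" --pt "-3 1 0 0 0 -0.11" --pt "-3 1 0 0 0 -0.11" --pt "-3 2 0 0 0 -0.11" --pt "-2 2 0 0 0 -0.11" --pt "-2 3 0 0 0 -0.11" --pt "-2 3 0 0 0 -0.11" --pt "-2 4 0 0 0 -0.11"

```text
time: 5.5
position: [458.2, 109.4, 92.0]
tcp_rot: [[0.811, 0.586, 0.005], [0.586, -0.811, 0.0], [0.004, 0.003, -1.0]]
ft_force: [4.1, -1.7, 0.4]
finger_gap: 22.9
gripper_force: 1.7
```

Request:
apply_moves --pt "-2 3 0 0 0 -0.09" --pt "-1 4 0 0 0 -0.08" --pt "-1 4 0 0 0 -0.08" --pt "-1 4 0 0 0 -0.07" --pt "-1 4 0 0 0 -0.06" --pt "-1 4 0 0 0 -0.06" --pt "0 4 0 0 0 -0.06" --pt "0 5 0 0 0 -0.06"

```text
time: 6.3
position: [449.8, 141.1, 91.6]
tcp_rot: [[0.998, 0.068, 0.002], [0.068, -0.998, -0.001], [0.002, 0.001, -1.0]]
ft_force: [2.4, -2.0, 0.6]
finger_gap: 23.2
gripper_force: 1.0
```

Request:
apply_moves --pt "0 5 0 0 0 -0.04" --pt "0 5 0 0 0 -0.04" --pt "0 5 0 0 0 -0.04" --pt "0 6 0 0 0 -0.03" --pt "1 6 0 0 0 -0.03" --pt "1 6 0 0 0 -0.03" --pt "1 6 0 0 0 -0.03" --pt "1 6 0 0 0 -0.03"

```text
time: 7.1
position: [453.3, 186.2, 91.3]
tcp_rot: [[0.98, -0.2, 0.0], [-0.2, -0.98, -0.001], [0.001, 0.001, -1.0]]
ft_force: [1.4, -1.6, 0.6]
finger_gap: 23.3
gripper_force: 0.7
```

Request:
apply_moves --pt "0 1 0 0 0 0" --pt "0 1 0 0 0 0" --pt "0 1 0 0 0 0" --pt "0 1 0 0 0 0" --pt "0 1 0 0 0 0" --pt "0 1 0 0 0 0" --pt "0 0 0 0 0 0" --pt "0 0 0 0 0 0"

```text
time: 7.9
position: [452.9, 190.3, 91.3]
tcp_rot: [[0.98, -0.198, -0.0], [-0.198, -0.98, -0.004], [0.0, 0.004, -1.0]]
ft_force: [1.5, -6.3, 1.3]
finger_gap: 22.9
gripper_force: 4.0
```

Request:
apply_moves --pt "0 2 0 0 0 0" --pt "0 2 0 0 0 0" --pt "0 0 0 0 0 0" --pt "0 0 0 0 0 0" --pt "0 0 0 0 0 0" --pt "0 0 0 0 0 0" --pt "0 0 0 0 0 0" --pt "0 0 0 0 0 0"

```text
time: 8.7
position: [452.9, 190.5, 91.2]
tcp_rot: [[0.981, -0.195, -0.001], [-0.195, -0.981, -0.011], [0.001, 0.011, -1.0]]
ft_force: [3.5, -21.8, 4.4]
finger_gap: 23.1
gripper_force: 10.8
```

The door is hard on its stop: 22 N with no further motion. I'll relax, lift off, and go above the tote.

Request:
apply_moves --pt "0 -4 0 0 0 0" --pt "0 -4 0 0 0 0" --pt "0 0 0 0 0 0" --pt "0 0 20 0 0 0" --pt "0 0 30 0 0 0" --pt "0 0 40 0 0 0" --pt "0 0 40 0 0 0" --pt "0 0 20 0 0 0"

```text
time: 9.5
position: [454.2, 189.4, 245.0]
tcp_rot: [[0.98, -0.198, 0.005], [-0.198, -0.98, 0.003], [0.005, -0.004, -1.0]]
ft_force: [-0.4, 0.3, -0.5]
finger_gap: 22.9
gripper_force: 0.0
```

Request:
apply_moves --pt "-1 -44 0 0 0 0.05" --pt "-1 -44 0 0 0 0.05" --pt "-1 -44 0 0 0 0.05" --pt "-1 -44 0 0 0 0.05" --pt "-1 -44 0 0 0 0.05" --pt "-1 -44 0 0 0 0.05" --pt "-1 -44 0 0 0 0.05" --pt "-1 -44 0 0 0 0.05" --hand 1

```text
time: 10.3
position: [445.0, -165.0, 241.5]
tcp_rot: [[0.98, 0.201, 0.001], [0.201, -0.98, 0.0], [0.001, -0.0, -1.0]]
ft_force: [1.3, 0.5, 0.2]
finger_gap: 85.4
gripper_force: 0.0
```

Request:
apply_moves --pt "0 -43 0 0 0 0.05" --pt "0 -33 0 0 0 0.01" --pt "0 -14 0 0 0 0" --pt "0 0 0 0 0 0" --pt "0 0 0 0 0 0" --pt "0 0 0 0 0 0" --pt "0 0 0 0 0 0" --pt "0 0 0 0 0 0"

```text
time: 11.1
position: [445.2, -252.8, 241.5]
tcp_rot: [[0.966, 0.258, 0.0], [0.258, -0.966, -0.0], [0.0, 0.0, -1.0]]
ft_force: [0.5, 1.0, 0.3]
finger_gap: 85.2
gripper_force: 0.0
```

```bash
python3 - <<'E'
from h import *
o=robot.get_obs();print(o["time"],np.round(o["position"],1),np.round(o["tcp_rot"],3).tolist(),o["finger_gap"])
ims=[]
for n in ("wrist","scene"):
    c=robot.calibration(n);im=robot.capture(n)[...,::-1].copy()
    t=[443.5,-258.2,.269]
    if n=="wrist": 
        W=proj(n,place(t,[(55,0,100),(-55,0,100)]),c);print(W.round())
        for d in robot.cut_out("tote_handle",n)[:2]:
            ys,xs=np.where(d["mask"]); print(round(d["score"],2),d["location"],xs.min(),xs.max(),ys.min(),ys.max())
    ims.append(im)
out=np.zeros((600,640,3),np.uint8); out[:400]=ims[0]; out[400:]=cv2.resize(ims[1][200:400,180:500],(320,200)).repeat(1,1) if 0 else 0
out[400:,:320]=ims[1][200:400,180:500]
cv2.imwrite("pics/w2.png",out)
E
```

```text
11.1 [ 445.2 -252.8  241.5] [[0.966, 0.258, 0.0], [0.258, -0.966, -0.0], [0.0, 0.0, -1.0]] 85.19942033931906
[[320. 124.]
 [320. 246.]]
0.68 [318.8, 174.7] 269 368 105 260
```

View pics/w2.png

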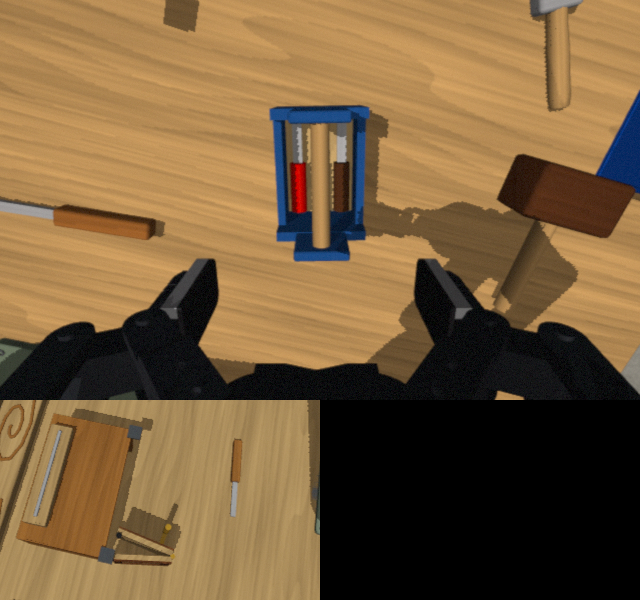

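The wrist view shows the dowel from (319,124) to (322,247), matching the prediction. The scene view shows the door folded. I'll descend and grip.

Request:
apply_moves --pt "-2 -5 0 0 0 0.02" --pt "0 0 -30 0 0 0" --pt "0 0 -40 0 0 0" --pt "0 0 -40 0 0 0" --pt "0 0 -30 0 0 0" --pt "0 0 -19 0 0 0" --pt "0 0 0 0 0 0" --pt "0 0 0 0 0 0"

```text
time: 12.05
position: [443.4, -258.9, 82.7]
tcp_rot: [[0.961, 0.276, 0.0], [0.276, -0.961, -0.0], [0.0, 0.0, -1.0]]
ft_force: [0.9, -0.6, -0.3]
finger_gap: 85.3
gripper_force: 0.0
```

Request:
apply_moves --pt "0 0 0 0 0 0" --pt "0 0 0 0 0 0" --pt "0 0 0 0 0 0" --pt "0 0 0 0 0 0" --pt "0 0 0 0 0 0" --pt "0 0 0 0 0 0" --pt "0 0 0 0 0 0" --pt "0 0 0 0 0 0" --hand 0

```text
time: 12.85
position: [443.0, -258.3, 82.7]
tcp_rot: [[0.961, 0.276, -0.0], [0.276, -0.961, 0.001], [0.0, -0.001, -1.0]]
ft_force: [-0.8, 2.4, 6.5]
finger_gap: 14.2
gripper_force: 58.5
```

Request:
apply_moves --pt "0 0 5 0 0 0" --pt "0 0 10 0 0 0" --pt "0 0 8 0 0 0" --pt "0 0 0 0 0 0" --pt "1 8 0 0 0 -0.01" --pt "2 15 0 0 0 -0.015" --pt "2 22 0 0 0 -0.02" --pt "2 22 0 0 0 -0.02"

```text
time: 13.65
position: [449.6, -190.6, 104.9]
tcp_rot: [[0.977, 0.211, -0.001], [0.211, -0.977, 0.001], [-0.001, -0.001, -1.0]]
ft_force: [0.3, 0.5, -3.9]
finger_gap: 14.1
gripper_force: 58.7
```

Request:
apply_moves --pt "3 26 0 0 0 -0.02" --pt "3 26 0 0 0 -0.02" --pt "3 26 0 0 0 -0.02" --pt "3 26 0 0 0 -0.02" --pt "3 26 0 0 0 -0.02" --pt "3 26 0 0 0 -0.02" --pt "3 26 0 0 0 -0.02" --pt "3 26 0 0 0 -0.02"

```text
time: 14.45
position: [473.4, 17.8, 105.0]
tcp_rot: [[0.999, 0.054, -0.001], [0.054, -0.999, 0.0], [-0.001, -0.0, -1.0]]
ft_force: [0.5, 0.1, -3.3]
finger_gap: 14.0
gripper_force: 58.7
```

Request:
apply_moves --pt "2 24 0 0 0 -0.01" --pt "2 20 0 0 0 -0.01" --pt "1 14 0 0 0 -0.01" --pt "1 8 0 0 0 0" --pt "0 2 -5 0 0 0" --pt "0 0 -6 0 0 0" --pt "0 0 -5 0 0 0" --pt "0 0 0 0 0 0"

```text
time: 15.25
position: [479.1, 83.5, 88.2]
tcp_rot: [[1.0, 0.024, -0.003], [0.024, -1.0, -0.001], [-0.003, 0.001, -1.0]]
ft_force: [-1.2, 0.7, -3.8]
finger_gap: 14.2
gripper_force: 58.7
```

```bash
python3 - <<'E'
from h import *
o=robot.get_obs();print(o["time"],np.round(o["position"],1),np.round(o["tcp_rot"],3).tolist())
cup=[578.08,134.46,.0244]
out=[]
for n in ("scene","side"):
    im=robot.capture(n)[...,::-1].copy()
    x0,y0=(190,200) if n=="scene" else (200,100)
    out.append(cv2.resize(im[y0:y0+150,x0:x0+200],(800,600))[:,:])
cv2.imwrite("pics/m1.png",cv2.resize(np.hstack(out),(800,300)))
E
```

```text
15.25 [479.1  83.5  88.2] [[1.0, 0.024, -0.003], [0.024, -1.0, -0.001], [-0.003, 0.001, -1.0]]
```

View pics/m1.png

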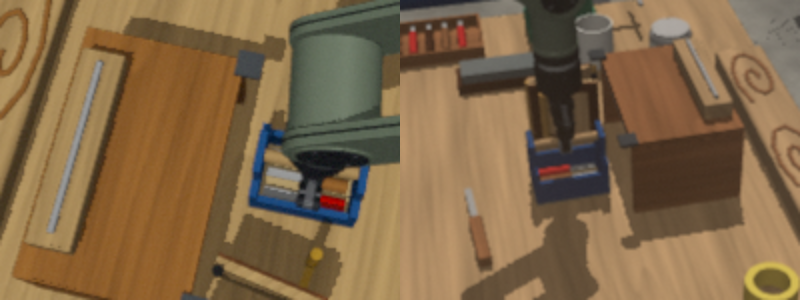

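Both pictures show the tote hanging upright and square in front of the mouth. The door and its handle are clear to the left. Next I'll advance and set it down.

Request:
apply_moves --pt "4 0 0 0 0 0" --pt "8 0 0 0 0 0" --pt "10 0 0 0 0 0" --pt "10 0 0 0 0 0" --pt "10 1 0 0 0 0" --pt "8 0 0 0 0 0" --pt "4 0 0 0 0 0" --pt "0 0 0 0 0 0"

```text
time: 16.15
position: [534.6, 85.2, 89.2]
tcp_rot: [[1.0, 0.025, 0.0], [0.025, -1.0, -0.0], [0.0, 0.0, -1.0]]
ft_force: [-0.6, -0.0, -4.7]
finger_gap: 14.1
gripper_force: 58.7
```

Request:
apply_moves --pt "0 0 -2 0 0 0" --pt "0 0 -2 0 0 0" --pt "0 0 -1 0 0 0" --pt "0 0 -0.5 0 0 0" --pt "0 0 0 0 0 0" --pt "0 0 0 0 0 0" --pt "0 0 0 0 0 0" --pt "0 0 0 0 0 0"

```text
time: 16.95
position: [534.1, 85.2, 83.9]
tcp_rot: [[1.0, 0.025, 0.0], [0.025, -1.0, -0.0], [0.0, 0.0, -1.0]]
ft_force: [-0.4, -0.7, -4.1]
finger_gap: 13.8
gripper_force: 58.7
```

Request:
apply_moves --pt "0 0 -0.5 0 0 0" --pt "0 0 -0.5 0 0 0" --pt "0 0 -0.5 0 0 0" --pt "0 0 0 0 0 0" --pt "0 0 0 0 0 0" --pt "0 0 0 0 0 0" --pt "0 0 0 0 0 0" --pt "0 0 0 0 0 0"

```text
time: 17.75
position: [534.0, 85.6, 82.8]
tcp_rot: [[1.0, 0.025, 0.0], [0.025, -1.0, 0.001], [0.0, -0.001, -1.0]]
ft_force: [-3.2, 3.4, 5.8]
finger_gap: 14.0
gripper_force: 59.5
```

Request:
apply_moves --pt "0 0 0 0 0 0" --pt "0 0 0 0 0 0" --pt "0 0 0 0 0 0" --pt "0 0 10 0 0 0" --pt "0 0 30 0 0 0" --pt "0 0 40 0 0 0" --pt "0 0 30 0 0 0" --pt "0 0 0 0 0 0" --hand 0.5

```text
time: 18.55
position: [537.0, 85.5, 197.7]
tcp_rot: [[1.0, 0.025, 0.011], [0.025, -1.0, 0.001], [0.011, -0.001, -1.0]]
ft_force: [-0.0, -0.3, -0.7]
finger_gap: 42.6
gripper_force: 0.0
```

```bash
python3 - <<'E'
from h import *
o=robot.get_obs();print(o["time"],np.round(o["position"],1),np.round(o["joint_positions"],3),o["finger_gap"])
im=robot.capture("wrist")[...,::-1];im2=robot.capture("side")[...,::-1]
o2=np.zeros((400,800,3),np.uint8);o2[:,:500]=cv2.resize(im,(500,312)).repeat(1,0)[:400] if 0 else 0
o2[:312,:500]=cv2.resize(im,(500,312));o2[:300,500:]=cv2.resize(im2[100:250,230:380],(300,300))
cv2.imwrite("pics/m2.png",o2)
E
```

```text
18.55 [537.   85.5 197.7] [ 0.137  0.289  1.697 -0.     1.144  1.683] 42.64339606138377
```

View pics/m2.png

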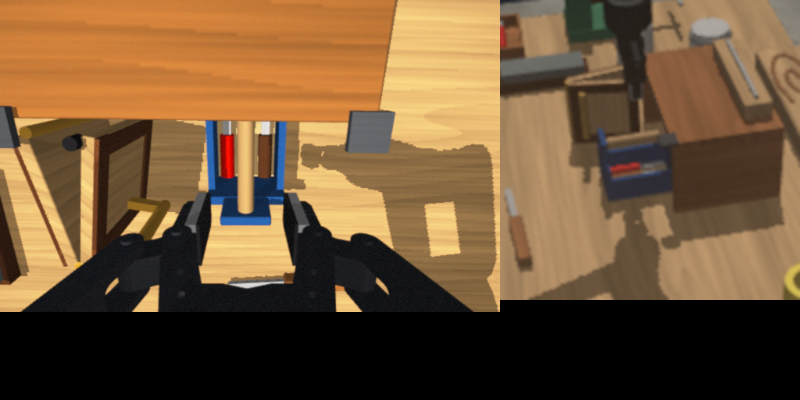

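The tote stands square, about 20 mm inside the mouth, and is released. I'll back off and tilt the tool so its body stays behind the fingertips while pushing.

Request:
apply_moves --pt "-13 0 0 0 -0.07 0" --pt "-13 0 0 0 -0.07 0" --pt "-13 0 0 0 -0.07 0" --pt "-13 0 0 0 -0.07 0" --pt "-13 0 0 0 -0.07 0" --pt "-13 0 0 0 -0.07 0" --pt "-13 0 0 0 -0.07 0" --pt "-11 0 0 0 -0.07 0"

```text
time: 19.45
position: [430.2, 84.9, 190.9]
tcp_rot: [[0.847, 0.021, 0.531], [0.025, -1.0, -0.0], [0.531, 0.013, -0.847]]
ft_force: [1.2, 0.0, -0.9]
finger_gap: 42.4
gripper_force: 0.0
```

```bash
python3 - <<'E'
from h import *
o=robot.get_obs();print(o["time"],np.round(o["position"],1),np.round(o["joint_positions"],3),np.round(o["tcp_rot"],3).tolist())
E
```

```text
19.45 [430.2  84.9 190.9] [ 0.273 -0.075  2.288 -0.367  0.411  2.117] [[0.847, 0.021, 0.531], [0.025, -1.0, -0.0], [0.531, 0.013, -0.847]]
```

Request:
apply_moves --pt "0 0 -25 0 0 0" --pt "0 0 -30 0 0 0" --pt "0 0 -30 0 0 0" --pt "0 0 -30 0 0 0" --pt "0 0 -25 0 0 0" --pt "0 0 -6 0 0 0" --pt "0 0 0 0 0 0" --pt "0 0 0 0 0 0"

```text
time: 20.25
position: [438.5, 71.2, 80.9]
tcp_rot: [[0.871, 0.04, 0.49], [0.029, -0.999, 0.029], [0.49, -0.011, -0.871]]
ft_force: [0.5, -0.0, -0.3]
finger_gap: 42.7
gripper_force: 0.0
```

```bash
python3 - <<'E'
from h import *
o=robot.get_obs();print(o["time"],np.round(o["position"],1),np.round(o["joint_positions"],3),np.round(o["tcp_rot"],3).tolist(),np.round(o["ft_force"],1))
E
```

```text
20.25 [438.5  71.2  80.9] [ 0.176  0.152  2.431 -0.864  0.075  2.557] [[0.871, 0.04, 0.49], [0.029, -0.999, 0.029], [0.49, -0.011, -0.871]] [ 0.5 -0.  -0.3]
```

The wrist gets close to its limits this near the base. I'll rise, straighten, and regrip the dowel at its rear end. From there I can slide the tote farther in before the final push.

Request:
apply_moves --pt "0 0 25 0 0.02 0" --pt "0 0 30 0 0.03 0" --pt "0 0 30 -0.005 0.05 0" --pt "0 3 30 -0.005 0.08 0" --pt "10 3 5 -0.005 0.08 0" --pt "15 3 0 -0.005 0.08 0" --pt "15 3 0 -0.005 0.08 0" --pt "15 2 0 -0.005 0.08 0"

```text
time: 21.05
position: [498.2, 76.9, 172.9]
tcp_rot: [[0.998, 0.035, 0.05], [0.036, -0.999, -0.027], [0.049, 0.029, -0.998]]
ft_force: [0.1, -0.1, -0.2]
finger_gap: 42.7
gripper_force: 0.0
```

```bash
python3 - <<'E'
from h import *
o=robot.get_obs();print(o["time"],np.round(o["position"],1),np.round(o["joint_positions"],3),np.round(o["tcp_rot"],3).tolist(),np.round(o["ft_force"],1))
E
```

```text
21.05 [498.2  76.9 172.9] [ 0.152  0.235  1.845 -0.041  1.017  1.708] [[0.998, 0.035, 0.05], [0.036, -0.999, -0.027], [0.049, 0.029, -0.998]] [ 0.1 -0.1 -0.2]
```

Request:
apply_moves --pt "1 4 0 0.014 0.025 -0.006" --pt "1 4 0 0.013 0.025 -0.005" --pt "0 0 0 0 0 0" --pt "0 0 0 0 0 0" --pt "0 0 0 0 0 0" --pt "0 0 0 0 0 0" --pt "0 0 0 0 0 0" --pt "0 0 0 0 0 0"

```text
time: 21.85
position: [499.6, 84.0, 171.6]
tcp_rot: [[1.0, 0.023, 0.001], [0.023, -1.0, -0.001], [0.001, 0.001, -1.0]]
ft_force: [0.6, -1.3, -0.2]
finger_gap: 42.9
gripper_force: 0.0
```

Request:
apply_moves --pt "0 0.5 -20 0 0 0" --pt "0 0 -25 0 0 0" --pt "0 0 -25 0 0 0" --pt "0 0 -14 0 0 0" --pt "0 0 -4 0 0 0" --pt "0 0 0 0 0 0" --pt "0 0 0 0 0 0" --pt "0 0 0 0 0 0"

```text
time: 22.65
position: [500.5, 84.7, 84.5]
tcp_rot: [[1.0, 0.023, 0.003], [0.023, -1.0, -0.001], [0.003, 0.001, -1.0]]
ft_force: [-0.1, -0.7, -0.1]
finger_gap: 42.5
gripper_force: 0.0
```

Request:
apply_moves --pt "0 0 0 0 0 0" --pt "0 0 0 0 0 0" --pt "0 0 0 0 0 0" --pt "0 0 0 0 0 0" --pt "0 0 0 0 0 0" --pt "0 0 0 0 0 0" --pt "0 0 0 0 0 0" --pt "0 0 0 0 0 0" --hand 0

```text
time: 23.45
position: [500.2, 85.1, 84.1]
tcp_rot: [[1.0, 0.023, 0.002], [0.023, -1.0, -0.0], [0.002, 0.0, -1.0]]
ft_force: [-1.4, 3.2, 5.9]
finger_gap: 14.2
gripper_force: 58.6
```

Request:
apply_moves --pt "2 0 0.5 0 0 0" --pt "5 0 0 0 0 0" --pt "6 0.5 0 0 0 0" --pt "7 0 0 0 0 0" --pt "7 0 0 0 0 0" --pt "7 0.5 0 0 0 0" --pt "5 0 0 0 0 0" --pt "2 0 0 0 0 0"

```text
time: 24.25
position: [538.5, 85.0, 83.8]
tcp_rot: [[1.0, 0.023, -0.005], [0.023, -1.0, -0.003], [-0.005, 0.002, -1.0]]
ft_force: [-7.5, -0.2, 8.4]
finger_gap: 14.1
gripper_force: 58.8
```

Request:
apply_moves --pt "0 0 0 0 0 0" --pt "0 0 0 0 0 0" --pt "0 0 0 0 0 0" --pt "0 0 10 0 0 0" --pt "0 0 30 0 0 0" --pt "0 0 30 0 0 0" --pt "-3 0 20 0 0 0" --pt "-8 0 0 0.01 -0.058 0" --hand 0.5

```text
time: 25.05
position: [534.0, 86.1, 178.1]
tcp_rot: [[0.997, 0.024, 0.069], [0.023, -1.0, 0.01], [0.069, -0.008, -0.998]]
ft_force: [0.2, 0.3, 0.4]
finger_gap: 42.5
gripper_force: 0.0
```

Request:
apply_moves --pt "-9 0 0 0.01 -0.058 0" --pt "-9 0 0 0.01 -0.058 0" --pt "-9 0 0 0.01 -0.058 0" --pt "-9 0 0 0.01 -0.058 0" --pt "-9 0 0 0.01 -0.058 0" --pt "-9 0 0 0.01 -0.058 0" --pt "-9 0 0 0.01 -0.058 0" --pt "0 0 0 0 0 0"

```text
time: 25.85
position: [463.7, 85.2, 173.3]
tcp_rot: [[0.895, 0.039, 0.445], [0.005, -0.997, 0.075], [0.447, -0.065, -0.892]]
ft_force: [0.1, -0.8, 0.6]
finger_gap: 42.9
gripper_force: 0.0
```

```bash
python3 - <<'E'
from h import *
o=robot.get_obs();print(o["time"],np.round(o["position"],1),np.round(o["joint_positions"],3),np.round(o["tcp_rot"],3).tolist(),np.round(o["ft_force"],1))
E
```

```text
25.85 [463.7  85.2 173.3] [0.153 0.022 2.206 0.016 0.446 1.687] [[0.895, 0.039, 0.445], [0.005, -0.997, 0.075], [0.447, -0.065, -0.892]] [ 0.1 -0.8  0.6]
```

Request:
apply_moves --pt "7 0 0 0 0 0" --pt "8 0 -10 0 0 0" --pt "0 0 -25 0 0 0" --pt "0 0 -25 0 0 0" --pt "0 0 -25 0 0 0" --pt "0 0 -20 0 0 0" --pt "0 0 -10 0 0 0" --pt "0 0 0 0 0 0"

```text
time: 26.65
position: [482.4, 85.5, 56.6]
tcp_rot: [[0.895, 0.038, 0.444], [0.005, -0.997, 0.075], [0.445, -0.065, -0.893]]
ft_force: [1.2, 0.1, 0.7]
finger_gap: 42.3
gripper_force: 0.0
```

```bash
python3 - <<'E'
from h import *
o=robot.get_obs();print(o["time"],np.round(o["position"],1),np.round(o["joint_positions"],3),np.round(o["tcp_rot"],3).tolist(),np.round(o["ft_force"],1))
E
```

```text
26.65 [482.4  85.5  56.6] [0.145 0.263 2.339 0.137 0.073 1.56 ] [[0.895, 0.038, 0.444], [0.005, -0.997, 0.075], [0.445, -0.065, -0.893]] [1.2 0.1 0.7]
```

Request:
apply_moves --pt "5 0 0 0 0 0" --pt "4 0 -2 0 0 0" --pt "0 0 -4 0 0 0" --pt "0 0 -4 0 0 0" --pt "2 0 -2 0 0 0" --pt "2 0 0 0 0 0" --pt "2 0 0 0 0 0" --pt "2 0 0 0 0 0"

```text
time: 27.45
position: [499.7, 85.6, 48.4]
tcp_rot: [[0.894, 0.039, 0.447], [0.005, -0.997, 0.076], [0.449, -0.066, -0.891]]
ft_force: [-0.5, -0.0, 0.5]
finger_gap: 42.7
gripper_force: 0.0
```

Request:
apply_moves --pt "4 0 0 0 0 0" --pt "5 0 0 0 0 0" --pt "5 0 0 0 0 0" --pt "5 0 0 0 0 0" --pt "5 0 0 0 0 0" --pt "5 0 0 0 0 0" --pt "5 1 0 0 0 0" --pt "3 0 0 0 0 0"

```text
time: 28.25
position: [535.7, 86.5, 47.7]
tcp_rot: [[0.895, 0.039, 0.445], [0.005, -0.997, 0.076], [0.446, -0.065, -0.893]]
ft_force: [-3.3, 0.6, 1.6]
finger_gap: 42.7
gripper_force: 1.7
```

Request:
apply_moves --pt "4 0 0 0 0 0" --pt "4 0 0 0 0 0" --pt "4 0 0 0 0 0" --pt "4 1 0 0 0 0" --pt "3 0 0 0 0 0" --pt "2 0 0 0 0 0" --pt "0 0 0 0 0 0" --pt "0 0 0 0 0 0"

```text
time: 29.05
position: [557.7, 87.5, 48.4]
tcp_rot: [[0.893, 0.039, 0.447], [0.005, -0.997, 0.076], [0.449, -0.065, -0.891]]
ft_force: [0.4, 0.5, -1.5]
finger_gap: 42.6
gripper_force: 0.3
```

```bash
python3 - <<'E'
from h import *
o=robot.get_obs();print(o["time"],np.round(o["position"],1),np.round(o["joint_positions"],3),np.round(o["ft_force"],1))
c=robot.calibration("wrist");im=robot.capture("wrist")[...,::-1].copy()
cup=[578.08,134.46,.0244]
# predicted pixels: roof front bottom edge, bench front line, tote upper end-board top corners if flush (y centre -48)
for nm,P in (("roof edge top",[(0,-100,149),(0,0,149)]),("board top flush",[(0,-73,115),(0,-23,115)]),("board top -10",[(-10,-73,115),(-10,-23,115)]),("shoulder flush",[(0,-93,70),(0,-3,70)]),("shoulder -10",[(-10,-93,70),(-10,-3,70)])):
    print(nm,proj("wrist",place(cup,P),c).round(1).tolist())
s=robot.capture("scene")[...,::-1]
out=np.zeros((560,800,3),np.uint8)
out[:,:]=cv2.resize(im[100:380,120:520],(800,560),interpolation=cv2.INTER_CUBIC)
cv2.imwrite("pics/m3.png",out)
E
```

```text
29.05 [557.7  87.5  48.4] [0.124 0.363 2.192 0.171 0.117 1.507] [ 0.4  0.5 -1.5]
roof edge top [[578.0, 155.7], [40.6, 157.9]]
board top flush [[391.9, 191.3], [217.2, 190.8]]
board top -10 [[392.7, 227.0], [215.0, 225.3]]
shoulder flush [[424.4, 212.0], [208.4, 210.6]]
shoulder -10 [[425.3, 236.7], [206.8, 234.2]]
```

View pics/m3.png

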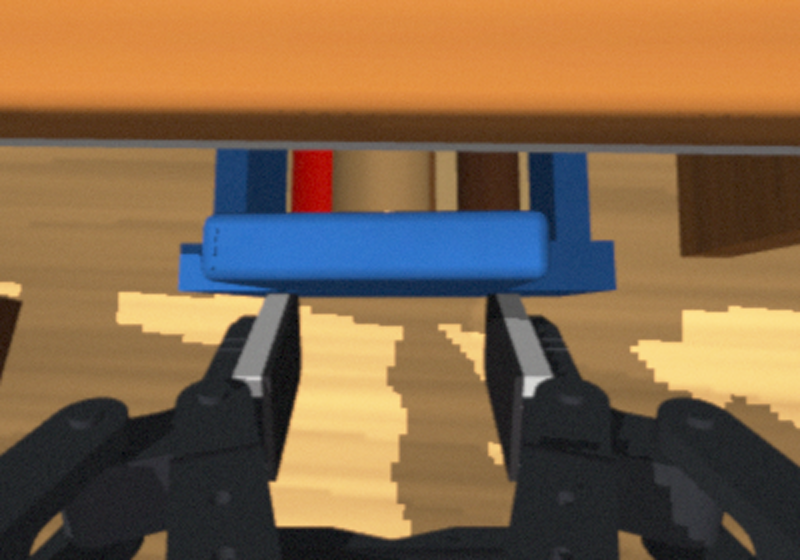

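The wrist view shows the tote square. Its near-end edge is at crop row about 278, i.e. pixel row 239, against a predicted 191 when flush. The shoulder edge is at row 245.5 against 211. That leaves about 14 mm to go.

Request:
apply_moves --pt "2 0 0 0 0 0" --pt "2 0 0 0 0 0" --pt "2 0.5 0 0 0 0" --pt "2 0 0 0 0 0" --pt "2 0 0 0 0 0" --pt "1 0 0 0 0 0" --pt "0 0 0 0 0 0" --pt "0 0 0 0 0 0"

```text
time: 29.95
position: [568.3, 88.1, 48.1]
tcp_rot: [[0.894, 0.038, 0.446], [0.005, -0.997, 0.076], [0.448, -0.066, -0.892]]
ft_force: [-2.9, -1.4, 1.4]
finger_gap: 42.9
gripper_force: 1.5
```

```bash
python3 - <<'E'
from h import *
o=robot.get_obs();print(o["time"],np.round(o["position"],1),np.round(o["ft_force"],1))
c=robot.calibration("wrist");im=robot.capture("wrist")[...,::-1].copy()
cup=[578.08,134.46,.0244]
for nm,P in (("roof top/bottom",[(0,-48,149),(0,-48,135)]),("board top flush,-5",[(0,-48,115),(-5,-48,115)]),("shoulder flush,-5",[(0,-88,70),(-5,-88,70),(0,-8,70),(-5,-8,70)])):
    print(nm,proj("wrist",place(cup,P),c).round(1).tolist())
# blue profile: last blue row per column
hsv=cv2.cvtColor(im,cv2.COLOR_BGR2HSV); b=(hsv[...,0]>100)&(hsv[...,0]<120)&(hsv[...,1]>150)&(hsv[...,2]>60)
for u in (215,225,250,280,300,320,340,360,400,420):
    r=np.where(b[120:330,u])[0]; print(u,(r.min()+120,r.max()+120) if len(r) else None,end="; ")
cv2.imwrite("pics/m4.png",cv2.resize(im[120:280,150:470],(800,400),interpolation=cv2.INTER_CUBIC))
E
```

```text
29.95 [568.3  88.1  48.1] [-2.9 -1.4  1.4]
roof top/bottom [[283.6, 214.0], [293.7, 221.6]]
board top flush,-5 [[303.0, 228.5], [302.6, 246.6]]
shoulder flush,-5 [[413.5, 238.1], [413.9, 250.7], [218.7, 235.8], [217.9, 247.9]]
215 (np.int64(223), np.int64(244)); 225 (np.int64(218), np.int64(245)); 250 (np.int64(219), np.int64(247)); 280 (np.int64(219), np.int64(247)); 300 (np.int64(220), np.int64(247)); 320 (np.int64(220), np.int64(246)); 340 (np.int64(220), np.int64(246)); 360 (np.int64(221), np.int64(246)); 400 (np.int64(222), np.int64(246)); 420 (np.int64(222), np.int64(244));
```

View pics/m4.png

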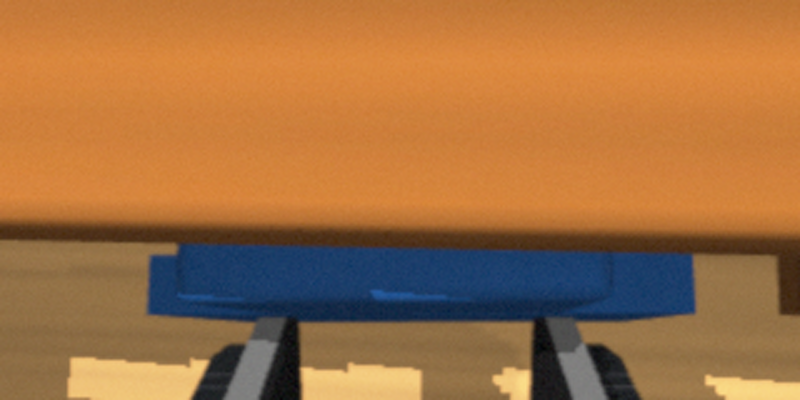

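The near end is now about 3.3 mm proud of the front edge, with the shoulder edge at row 244.5 against about 237 when flush. One last nudge.

Request:
apply_moves --pt "1 0 0 0 0 0" --pt "1 0 0 0 0 0" --pt "1 0 0 0 0 0" --pt "0 0 0 0 0 0" --pt "0 0 0 0 0 0" --pt "0 0 0 0 0 0" --pt "0 0 0 0 0 0" --pt "0 0 0 0 0 0"

```text
time: 30.8
position: [571.2, 88.0, 48.0]
tcp_rot: [[0.894, 0.038, 0.446], [0.005, -0.997, 0.076], [0.448, -0.065, -0.892]]
ft_force: [-2.4, 1.0, 0.2]
finger_gap: 42.7
gripper_force: 1.3
```

```bash
python3 - <<'E'
from h import *
o=robot.get_obs();print(o["time"],np.round(o["position"],1),np.round(o["ft_force"],1))
c=robot.calibration("wrist");im=robot.capture("wrist")[...,::-1].copy()
cup=[578.08,134.46,.0244]
for nm,P in (("roof bottom",[(0,-48,135)]),("shoulder flush,-5",[(0,-88,70),(-5,-88,70),(0,-8,70),(-5,-8,70)])):
    print(nm,proj("wrist",place(cup,P),c).round(1).tolist())
hsv=cv2.cvtColor(im,cv2.COLOR_BGR2HSV); b=(hsv[...,0]>100)&(hsv[...,0]<120)&(hsv[...,1]>150)&(hsv[...,2]>60)
for u in (210,215,225,250,300,320,360,400,415,420):
    r=np.where(b[120:330,u])[0]; print(u,(r.min()+120,r.max()+120) if len(r) else None,end="; ")
E
```

```text
30.8 [571.2  88.   48. ] [-2.4  1.   0.2]
roof bottom [[292.9, 234.9]]
shoulder flush,-5 [[413.5, 245.4], [413.9, 258.1], [218.0, 242.9], [217.3, 255.0]]
210 (np.int64(232), np.int64(244)); 215 (np.int64(232), np.int64(244)); 225 (np.int64(232), np.int64(245)); 250 (np.int64(232), np.int64(247)); 300 (np.int64(233), np.int64(246)); 320 (np.int64(234), np.int64(246)); 360 (np.int64(235), np.int64(247)); 400 (np.int64(236), np.int64(246)); 415 (np.int64(236), np.int64(245)); 420 (np.int64(236), np.int64(244));
```

The tote is flush to within about 0.5 mm. I'll retreat straight back, then up.

Request:
apply_moves --pt "-4 0 0 0 0 0" --pt "-8 0 0 0 0 0" --pt "-12 0 0 0 0 0" --pt "-14 0 5 0 0 0" --pt "-10 0 20 0 0 0" --pt "0 0 35 0 0 0" --pt "0 0 40 0 0 0" --pt "0 0 40 0 0 0"

```text
time: 31.65
position: [521.4, 87.8, 189.5]
tcp_rot: [[0.894, 0.038, 0.446], [0.005, -0.997, 0.075], [0.447, -0.065, -0.892]]
ft_force: [1.9, 0.3, -0.2]
finger_gap: 42.7
gripper_force: 0.0
```

Request:
apply_moves --pt "0 -20 20 0 0.05 0" --pt "0 -40 10 0 0.05 0" --pt "0 -45 0 0 0.05 0" --pt "0 -45 0 0 0.05 0" --pt "0 -45 0 0 0.05 0" --pt "0 -45 0 0 0.05 0" --pt "0 -20 0 0 0 0" --pt "0 0 0 0 0 0"

```text
time: 32.45
position: [522.4, -174.3, 217.8]
tcp_rot: [[0.987, 0.013, 0.163], [0.001, -0.997, 0.074], [0.163, -0.073, -0.984]]
ft_force: [-0.3, 0.9, 0.9]
finger_gap: 42.5
gripper_force: 0.0
```

```bash
python3 - <<'E'
from h import *
o=robot.get_obs();print(o["time"],np.round(o["position"],1),np.round(o["ft_force"],1))
cup=[578.08,134.46,.0244]
H=place(cup,[(-14-100*np.sin(1.4)-52*np.cos(1.4),130-160*np.cos(1.4)-52*np.sin(1.4),140)])
out=[]
for n in ("scene","side"):
    im=robot.capture(n)[...,::-1]
    print(n,"handle top at stop",proj(n,H).round(1),"tote near shoulder flush",proj(n,place(cup,[(0,-93,70),(0,-3,70)])).round(1).tolist())
    for q in ("mallet","tape_roll"):
        for d in robot.cut_out(q,n)[:2]: print(q,round(d["score"],2),np.round(d["location"]))
    x0,y0=(190,205) if n=="scene" else (250,105)
    out.append(cv2.resize(im[y0:y0+165,x0:x0+133],(400,495),interpolation=cv2.INTER_CUBIC))
cv2.imwrite("pics/f.png",np.hstack(out))
E
```

```text
32.45 [ 522.4 -174.3  217.8] [-0.3  0.9  0.9]
scene handle top at stop [[349.2 325.5]] tote near shoulder flush [[308.3, 258.4], [300.4, 295.0]]
mallet 0.25 [276. 143.]
tape_roll 0.7 [282. 141.]
side handle top at stop [[269.9 146.5]] tote near shoulder flush [[313.0, 181.2], [307.5, 166.3]]
mallet 0.69 [313. 337.]
tape_roll 0.68 [388. 243.]
```

View pics/f.png

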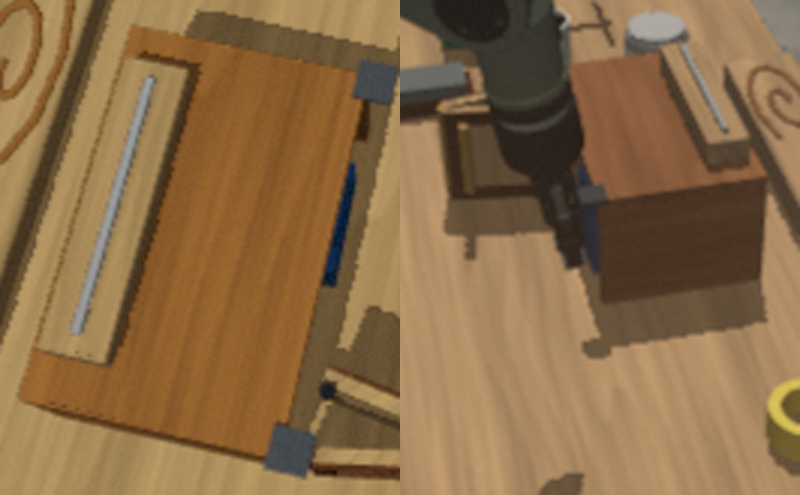

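The final picture shows the tote's near end along the front edge, at crop (355,165) to (333,285), matching the flush prediction. The handle is at its stop position, at side pixel (271,148), and the tape hasn't moved.

```bash
python3 -c "
from cell import robot
print(robot.hand_in())"
```

```text
the job is handed in; nothing more can be done
None
```

The job is handed in at about 32 s of the 72 s: the door is folded back to its stop without gripping the handle, the tote is upright with its near end flush to within about 1 mm by the wrist camera, and neither the mallet nor the tape was touched.

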